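# Close up the glass cooling box

### The job

Close up the wooden cooling box by pushing with the fingers: first fold the upright steel flap down flat over the two small glasses while the cover still stands open, then swing the wooden cover gently shut, without slamming it, until it lies flat on the rim. Do not pick anything up, and leave the glasses in the box and the things standing around it where they are.

Things in the scene. Friction and masses are not known exactly. Their poses are not given: they have to be found in the camera images.
- box: the cooling box: open-topped wooden box with steel corners, fixed to the bench, 240 mm along its x, 200 mm along its y, rim 90 mm above the bench, walls 12 mm. Origin: centre of the underside; z up. The cover is hinged along its +y side, the flap along the inside of its -y side. A divider 64 mm high at y = 7 to 17 mm runs along x and splits the inside; two bricks (58 mm high) fill the part towards +y
- flap (a joint): angle of the steel flap in rad: 0 = folded down flat, level, inside the box; about 1.57 = upright; starts between 1.3 and 1.6; stop at 1.75. Stiff hinge (about 0.1 N m): it stays where it is left and must be pushed all the way to its stop at 0. It folds towards the box's +y
- flap_hinge (a point): middle of the flap's hinge line, which runs along the box's x, at box y = -78 mm, z = 68 mm (22 mm below the rim). Its axes turn with the flap: x along the hinge, y from the hinge to the free edge, z is the flap's upper face when folded down (the face towards box -y when upright)
- flap_edge (a point): middle of the flap's free edge, 90 mm from the hinge, mid-thickness. The flap is a flat steel sheet 204 mm along the hinge, 90 mm long, 4 mm thick. Same axes as flap_hinge
- cover (a joint): angle of the wooden cover in rad: 0 = shut, flat on the rim; 1.57 = standing upright; starts between 1.5 and 1.8 (about upright or leaning outwards); stop at 1.9. Stiff hinge (about 0.6 N m; the cover weighs 0.28 to 0.52 kg): it stays where it is left and must be pushed all the way to 0. It swings towards the box's -y. It cannot pass a raised flap
- cover_hinge (a point): middle of the cover's hinge line, which runs along the box's x, at box y = +100 mm, z = 90 mm, on the cover's inner face. Its axes turn with the cover: x along the hinge, -y from the hinge to the free edge, z out of the outer face (up when shut, towards box +y when upright)
- cover_edge (a point): middle of the cover's free edge on its outer face, 202 mm from the hinge. The cover is a flat wooden board with two steel straps, 246 mm along the hinge, 202 mm long, 12 mm thick, with no handle. Same axes as cover_hinge
- glass0: small clear glass cup standing on the floor of the box under the flap's place, 54 mm across, 46 mm high, top below the folded flap; leave alone. Origin: centre of its underside
- glass1: the same as glass0, the second cup
- tumbler: green glass tumbler beside the box, 68 mm across, 95 mm high; leave alone. Origin: centre of its underside
- jar: amber glass jar with a metal cap beside the box, 68 mm across, 85 mm high; leave alone. Origin: centre of its underside
- shaper: dark wooden mug-shaped shaping cup with a side handle beside the box, 76 mm across, 60 mm high; leave alone. Origin: centre of its underside

How it is judged:
By the outcome, as a careful person would: the job done as asked, in the order asked, and still so for the second after the job is handed in, with the robot touching nothing.
It also fails if it takes over 51 s, if anything falls off the work surface, if the arm or the gripper's body presses on something with over 40 N, if the wrist force passes 120 N, or if a joint passes its speed limit or range.

### The arm

A 7-joint arm with a two-finger parallel gripper is mounted at the origin on the work surface. World frame = base frame: x ahead of the robot, y to its left, z up, the work surface at z = 0. Lengths are in m, angles in rad, forces in N, time in s.
With the tool pointing down it reaches from about 0.425 to 0.925 m from the base axis. Payload 6.8 kg.
Tool frame: the origin (TCP) lies midway between the tips of the shut fingers; the grasp point (between the pads) lies 19 mm behind it; z points along the fingers, x is the direction in which the jaws open and shut, and the axes are right-handed (so a half turn about z gives the same grasp; the last joint's range is limited). The gripper opens to 85 mm and grips with 20 to 120 N. Pads are 22 mm wide; open, the fingers measure 114 mm over their backs; the gripper's body (76 mm by 85 mm) begins 54 mm behind the grasp point. The pads swing forward as they close: fully open they stand 13 mm farther back than shut.
Start: joints at [-1.413, 0.477, 0.022, 1.555, -0.011, 1.109, -0.083], TCP at [0.177, 0.651, 0.231] pointing down, gripper open.
Joint ranges: [-2.96, 2.96], [-0.34, 2.1], [-1.41, 1.46], [0.24, 2.44], [-1.37, 4.51], [0.17, 1.92], [-2.96, 2.96]. Speed limits (rad/s): [2.39, 2.39, 3.14, 3.14, 3.14, 3.14, 3.14].

### API

Orientations are given as a unit quaternion [w, x, y, z].
In Python, from station import * gives the robot as it stands.
- The arm moves only by the shell command python3 -m handwheel 'ROWS' [FORCE]. ROWS is JSON, a list of rows, each an object of numbers: "grip": the finger opening in cm, from 0 to 8.54; "tx", "ty", "tz": the shift along the tool's x, y, z in cm; "yaw": the turn about the tool's z in degrees. In form: [{"grip": .., "tx": .., "ty": .., "tz": .., "yaw": ..}, ...]. A call has 1 to 5 rows; each row shifts and turns the commanded pose from where the row before left it, along the tool's axes as they then stand; what a row does not reach is not made up. A row lasts 1/10 s, in which the tool goes at most 50 mm and 8.59 degrees, less where a joint would pass 70% of its speed; a pose out of reach is approached as far as the arm can. A call is refused whole if a number of a shift passes 5 or a number of a turn 8.59, either way. A call with a gripper value outside its range is refused whole. The fingers move at their own pace and stop on an object; FORCE is the grip in N (left out, the last holds). Time passes only in rows, so rows that do not move let the fingers close. It gives the time, the measured TCP pose, the force and the opening at its end, in the units of the state.
- get_obs(): the state, without advancing time (a new reading comes with each control period).
- read_camera(name): name is "scene" or "top" or "wrist"; returns a dict with "image" (480x640x3 uint8, blue, green, red), "intrinsics" (3x3 intrinsics, pixels), "position" and "attitude" of the camera in the world; the wrist camera has in their place "hand_eye" (4x4, takes a point from camera to tool coordinates, whose origin is the TCP and whose axes are the tool frame's). Camera axes: x right, y down, z forward; pixel columns grow to the right and rows downward; lengths in m; the calibration is good to about 2 mm. A picture is of the moment at which its call begins: read the wrist's pose just before it. There is no depth.
- hand_in(): hands the job in, once; it reports no verdict.
The state is a dict: "t": time; "q": joint angles; "joint_vel": joint speeds; "joint_torque": joint torques, N m; "eef_pos": TCP position; "tool_rot": TCP orientation; "contact_force": force on the tool from outside, world axes, zero at the start; "torque": the same for the moment, N m; "gripper_width": opening from 0.0 (shut) to 1.0 (fully open).
Only numpy, scipy, OpenCV 4.12 (cv2) and the standard library are available. Lean on these libraries where they do the work, as an engineer would, in place of code of your own. Each camera call takes 0.05 s, during which the arm holds its last target. There are 200 camera calls.

## Working session

There is one attempt and no reset: what is moved stays moved. The work goes in short steps, Python scripts to look and compute and a shell command to move; the robot and the scene stay as the last step left them, time stands still between calls to the robot, and variables do not carry over. Pictures are saved under pics/ and viewed, about 8 in all and at most 12, crops included, and the job is handed in when it is done.

```bash
mkdir -p pics; ls
python3 - <<'E'
from station import *
import cv2,numpy as np
o=get_obs()
for k,v in o.items(): print(k,np.round(v,3))
for n in ("scene","top"):
    c=read_camera(n); cv2.imwrite(f"pics/{n}0.png",c["image"])
    print(n,c["intrinsics"],c["position"],c["attitude"])
E
```

```text
pics
t 0.0
q [-1.413  0.478  0.022  1.556 -0.012  1.109 -0.083]
joint_vel [-0.     0.001  0.     0.    -0.001  0.002  0.   ]
joint_torque [ 0.0000e+00 -5.9645e+01  1.6080e+00 -2.8120e+01  1.2000e-02  9.0000e-03
 -0.0000e+00]
eef_pos [0.177 0.651 0.23 ]
tool_rot [ 0.001  0.795  0.607 -0.001]
contact_force [0.42  0.239 0.169]
torque [0.008 0.002 0.009]
gripper_width 0.999
scene [[587.88959364   0.         327.07689185]
 [  0.         587.88959364 238.66605698]
 [  0.           0.           1.        ]] [1.45726105 0.40447387 0.70077321] [-0.26114456  0.47480481  0.74286039 -0.39309333]
top [[455.35484056   0.         325.94660196]
 [  0.         455.35484056 235.5993872 ]
 [  0.           0.           1.        ]] [0.53475525 0.01186548 0.96366962] [-0.03368609  0.7130016  -0.69934921  0.03747864]
```

View pics/scene0.png

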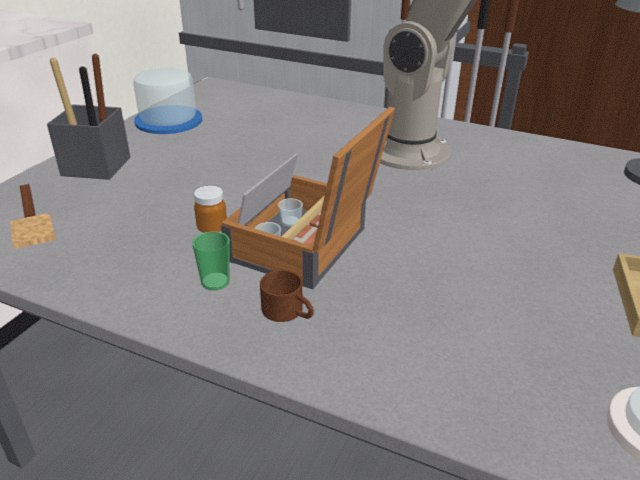

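View pics/top0.png

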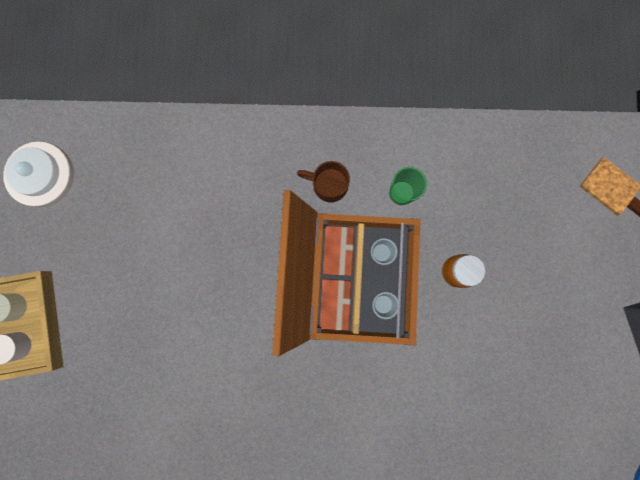

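The scene view shows the box with the flap upright and the cover leaning back, with the jar, tumbler and shaper around it. In the top view the box rim spans about (311–420, 214–345), the flap edge is near column 402, and the cover edge runs (288,193)–(276,354). I'll zoom in for the corners.

Run:
```python
import cv2
a=cv2.imread("pics/top0.png")[180:365,265:500]
cv2.imwrite("pics/topz.png",cv2.resize(a,None,fx=3.2,fy=3.2,interpolation=cv2.INTER_CUBIC))
a=cv2.imread("pics/scene0.png")[100:285,215:405]
cv2.imwrite("pics/scenez.png",cv2.resize(a,None,fx=3.2,fy=3.2,interpolation=cv2.INTER_CUBIC))
```

```text
(no output)
```

View pics/topz.png

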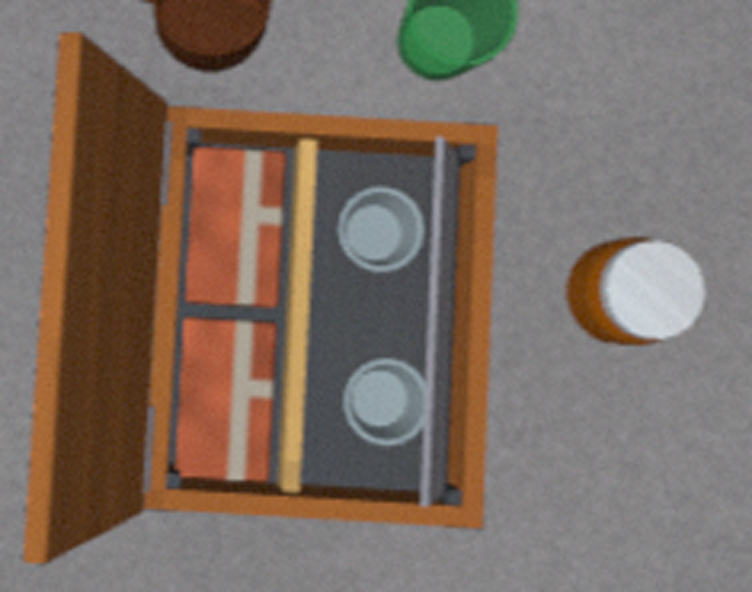

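View pics/scenez.png

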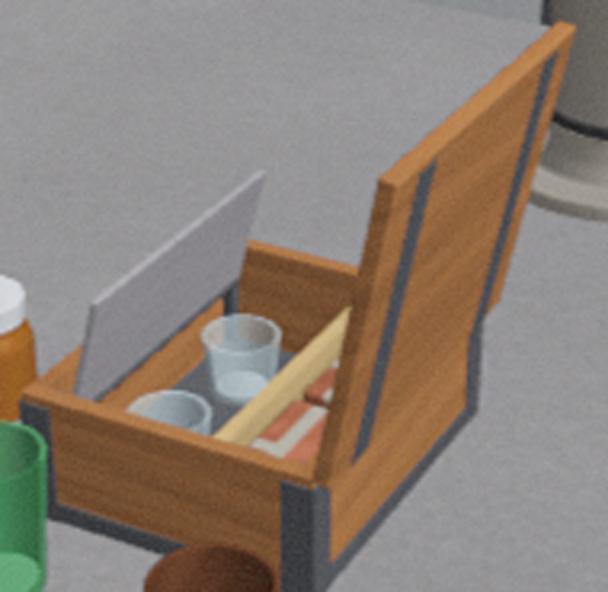

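The zooms show rim corners at about (497,126), (482,527), (170,107) and (147,508). The flap edge runs (440,138)–(425,503), the cover's outer edge (60,34)–(25,560), and the jar cap centre is at (654,290).

```bash
cat > h.py <<'E'
import numpy as np
from scipy.spatial.transform import Rotation as R
from scipy.optimize import brentq
def rot(q): return R.from_quat(np.r_[q[1:],q[0]])
K=np.array([[455.35484,0,325.9466],[0,455.35484,235.59939],[0,0,1]])
C=np.array([0.53475525,0.01186548,0.96366962]); A=rot([-0.03368609,0.7130016,-0.69934921,0.03747864])
def onz(uv,z,zoom=True):
    uv=np.array(uv,float)
    if zoom: uv=(uv+.5)/3.2-.5+[265,180]
    d=A.apply(np.linalg.solve(K,[*uv,1])); return C+d*(z-C[2])/d[2]
# box frame in the world
c={k:onz(p,.09)[:2] for k,p in dict(a=(497,126),b=(482,527),d=(170,107),e=(147,508)).items()}
O=sum(c.values())/4
v=c['a']-c['b']+c['d']-c['e']; u=c['d']-c['a']+c['e']-c['b']
yaw=np.arctan2(v[1],v[0]); yaw2=np.arctan2(-u[0],u[1]); B=(yaw*240+yaw2*200)/440
ex=np.array([np.cos(B),np.sin(B)]); ey=np.array([-ex[1],ex[0]])
def box(p): d=np.array(p)[:2]-O; return np.round([d@ex*1e3,d@ey*1e3,p[2]*1e3],1)
def world(bx,by,bz): return np.r_[O+ex*bx/1e3+ey*by/1e3,bz/1e3]
def tool(o=None):
    from station import get_obs
    o=o or get_obs(); x=rot(o["tool_rot"]).as_matrix()
    return box(o["eef_pos"]), np.round(np.degrees(np.arctan2(x[:2,0]@ey,x[:2,0]@ex)),2), o
E
cat > where.py <<'E'
from h import *
p,a,o=tool(); print("box xyz",p,"toolx deg in box",a,"F",np.round(o["contact_force"],1),"t",round(o["t"],2),"q",np.round(o["q"],2))
E
python3 - <<'E'
from h import *
print(c,O,np.degrees([yaw,yaw2,B]))
print(np.linalg.norm(c['a']-c['b']),np.linalg.norm(c['d']-c['a']))
def ang(uvs,hy,hz,off,s):   # edge point: along L, normal off
    for uv in uvs:
        f=lambda th:(lambda y,z: box(onz(uv,z/1e3))[1]-y)(*s(th))
        th=np.linspace(.9,1.9,400); g=[f(t) for t in th]; i=np.argmin(np.abs(g)); print(uv,th[i],g[i])
ang([(440,138),(425,503)],0,0,0,lambda t:(-78+90*np.cos(t),68+90*np.sin(t)))
ang([(60,34),(25,560)],0,0,0,lambda t:(100-202*np.cos(t)+12*np.sin(t),90+202*np.sin(t)+12*np.cos(t)))
ang([(80,36),(45,562)],0,0,0,lambda t:(100-202*np.cos(t),90+202*np.sin(t)))
print("jar",box(onz((654,290),.085)))
for t in [(0,-125,170),(0,150,300)]: print(t,world(*t))
E
python3 where.py
```

```text
{'a': array([ 0.65891059, -0.17356575]), 'b': array([ 0.42034546, -0.1643    ]), 'd': array([0.6665777 , 0.02466934]), 'e': array([0.42774369, 0.03324795])} [ 0.54339436 -0.06998711] [-2.14062044 -2.17989107 -2.15847072]
0.23874500553150013 0.19838330279782823
(440, 138) 1.301002506265664 -0.08794491227607892
(425, 503) 1.2984962406015037 -0.10527367784168717
(60, 34) 1.7571428571428571 -0.11677585165523396
(25, 560) 1.7546365914786968 0.17530720585270387
(80, 36) 1.7671679197994987 -0.012613980386134926
(45, 562) 1.7671679197994987 0.1873860196138537
jar [  25.9 -198.4   85. ]
(0, -125, 170) [ 0.53868642 -0.19489842  0.17      ]
(0, 150, 300) [0.54904389 0.07990646 0.3       ]
box xyz [-393.1  706.5  230.5] toolx deg in box 76.93 F [-0.   0.5 -0.5] t 0.1 q [-1.41  0.48  0.02  1.56 -0.01  1.11 -0.08]
```

```bash
python3 -m handwheel '[{"grip":0,"tz":-4.3,"yaw":-6.5},{"grip":0,"tz":-4.3,"yaw":-6.5},{"grip":0,"tz":-4.3},{"grip":0}]' 20; python3 where.py
```

```text
box xyz [-393.1  706.5  230.5] toolx deg in box 76.93 F [-0.   0.5 -0.5] t 0.1 q [-1.41  0.48  0.02  1.56 -0.01  1.11 -0.08]invalid input
```

```bash
python3 -m handwheel '[{"grip":0,"tx":0,"ty":0,"tz":-4.3,"yaw":-6.5},{"grip":0,"tx":0,"ty":0,"tz":-4.3,"yaw":-6.5},{"grip":0,"tx":0,"ty":0,"tz":-4.3,"yaw":0},{"grip":0,"tx":0,"ty":0,"tz":0,"yaw":0}]' 20; python3 where.py
```

```text
t: 0.5
eef_pos: [0.178, 0.6538, 0.3675]
tool_rot: [-0.003, 0.721, 0.693, 0.005]
contact_force: [0.7, 0.1, 1.1]
gripper_width: 0.327
box xyz [-392.4  709.5  367.5] toolx deg in box 89.91 F [0.7 0.1 1.1] t 0.5 q [-1.39  0.39 -0.02  1.37  0.01  1.36  0.13]
```

```bash
python3 -m handwheel '[{"grip":0,"tx":-4.1,"ty":1.95,"tz":0,"yaw":0},{"grip":0,"tx":-4.1,"ty":1.95,"tz":0,"yaw":0},{"grip":0,"tx":-4.1,"ty":1.95,"tz":0,"yaw":0},{"grip":0,"tx":-4.1,"ty":1.95,"tz":0,"yaw":0},{"grip":0,"tx":-4.1,"ty":1.95,"tz":0,"yaw":0}]'
python3 -m handwheel '[{"grip":0,"tx":-4.1,"ty":1.95,"tz":0,"yaw":0},{"grip":0,"tx":-4.1,"ty":1.95,"tz":0,"yaw":0},{"grip":0,"tx":-4.1,"ty":1.95,"tz":0,"yaw":0},{"grip":0,"tx":-4.1,"ty":1.95,"tz":0,"yaw":0},{"grip":0,"tx":-4.1,"ty":1.95,"tz":0,"yaw":0}]'; python3 where.py
```

```text
t: 1.0
eef_pos: [0.2672, 0.4405, 0.3595]
tool_rot: [0.0, 0.721, 0.693, -0.0]
contact_force: [-0.3, -0.2, 0.3]
gripper_width: -0.001
t: 1.5
eef_pos: [0.3564, 0.2319, 0.3597]
tool_rot: [-0.0, 0.721, 0.693, -0.0]
contact_force: [0.7, -0.0, 0.7]
gripper_width: 0.004
box xyz [-198.3  294.7  359.7] toolx deg in box 89.92 F [ 0.7 -0.   0.7] t 1.5 q [-0.97 -0.07  0.23  1.94  0.02  1.27  0.79]
```

```bash
python3 -m handwheel '[{"grip":0,"tx":-3.3,"ty":3.6,"tz":0,"yaw":0},{"grip":0,"tx":-3.3,"ty":3.6,"tz":0,"yaw":0},{"grip":0,"tx":-3.3,"ty":3.6,"tz":0,"yaw":0},{"grip":0,"tx":-3.3,"ty":3.6,"tz":0,"yaw":0},{"grip":0,"tx":-3.3,"ty":3.6,"tz":0,"yaw":0}]'
python3 -m handwheel '[{"grip":0,"tx":-4.9,"ty":0.5,"tz":0,"yaw":0},{"grip":0,"tx":-4.9,"ty":0.5,"tz":0,"yaw":0},{"grip":0,"tx":-4.9,"ty":0,"tz":0,"yaw":0},{"grip":0,"tx":-4.9,"ty":0,"tz":0,"yaw":0},{"grip":0,"tx":-4.9,"ty":0,"tz":0,"yaw":0}]'; python3 where.py
```

```text
t: 2.0
eef_pos: [0.5304, 0.0606, 0.3599]
tool_rot: [-0.0, 0.721, 0.693, -0.0]
contact_force: [0.4, 0.5, -0.2]
gripper_width: -0.002
t: 2.5
eef_pos: [0.5294, -0.1848, 0.3598]
tool_rot: [-0.0, 0.721, 0.693, -0.0]
contact_force: [0.5, 0.5, -0.7]
gripper_width: 0.002
box xyz [  -9.7 -115.3  359.8] toolx deg in box 89.93 F [ 0.5  0.5 -0.7] t 2.5 q [-0.35  0.21  0.7   1.7  -0.14  1.28  1.91]
```

```bash
python3 -m handwheel '[{"grip":0,"tx":0,"ty":0.2,"tz":4.8,"yaw":0},{"grip":0,"tx":0,"ty":0.2,"tz":4.8,"yaw":0},{"grip":0,"tx":0,"ty":0.2,"tz":4.8,"yaw":0},{"grip":0,"tx":0,"ty":0.2,"tz":4.8,"yaw":0},{"grip":0,"tx":0,"ty":0.2,"tz":3.6,"yaw":0}]'
python3 -m handwheel '[{"grip":0,"tx":1,"ty":0,"tz":0,"yaw":0},{"grip":0,"tx":1,"ty":0,"tz":0,"yaw":0},{"grip":0,"tx":0.8,"ty":0,"tz":0,"yaw":0},{"grip":0,"tx":0.7,"ty":0,"tz":0,"yaw":0},{"grip":0,"tx":0.6,"ty":0,"tz":0,"yaw":0}]'; python3 where.py
```

```text
t: 3.0
eef_pos: [0.5384, -0.1828, 0.1288]
tool_rot: [-0.001, 0.721, 0.693, -0.001]
contact_force: [0.3, -0.3, 0.2]
gripper_width: -0.002
t: 3.5
eef_pos: [0.5427, -0.1416, 0.1338]
tool_rot: [0.001, 0.72, 0.694, 0.001]
contact_force: [0.0, -1.2, -0.3]
gripper_width: -0.001
box xyz [  2.  -71.6 133.8] toolx deg in box 89.98 F [ 0.  -1.2 -0.3] t 3.5 q [-0.31  0.46  0.59  1.95 -0.34  0.83  2.  ]
```

```bash
python3 -m handwheel '[{"grip":0,"tx":0.8,"ty":0,"tz":0.3,"yaw":0},{"grip":0,"tx":0.8,"ty":0,"tz":0.5,"yaw":0},{"grip":0,"tx":0.8,"ty":0,"tz":0.5,"yaw":0},{"grip":0,"tx":0.6,"ty":0,"tz":0.7,"yaw":0},{"grip":0,"tx":0.6,"ty":0,"tz":0.7,"yaw":0}]'; python3 where.py
python3 -m handwheel '[{"grip":0,"tx":0.4,"ty":0,"tz":0.6,"yaw":0},{"grip":0,"tx":0.4,"ty":0,"tz":0.6,"yaw":0},{"grip":0,"tx":0.3,"ty":0,"tz":0.6,"yaw":0},{"grip":0,"tx":0.3,"ty":0,"tz":0.5,"yaw":0},{"grip":0,"tx":0.3,"ty":0,"tz":0.4,"yaw":0}]'; python3 where.py
```

```text
t: 4.0
eef_pos: [0.5431, -0.1058, 0.1046]
tool_rot: [-0.0, 0.721, 0.693, -0.0]
contact_force: [0.3, 0.0, 1.1]
gripper_width: 0.002
box xyz [  1.  -35.8 104.6] toolx deg in box 89.94 F [0.3 0.  1.1] t 4.0 q [-0.35  0.49  0.56  1.99 -0.37  0.76  1.96]
t: 4.5
eef_pos: [0.5434, -0.0895, 0.0777]
tool_rot: [-0.0, 0.721, 0.693, -0.0]
contact_force: [-1.1, -0.9, 1.9]
gripper_width: -0.001
box xyz [  0.7 -19.5  77.7] toolx deg in box 89.9 F [-1.1 -0.9  1.9] t 4.5 q [-0.36  0.53  0.53  2.01 -0.4   0.71  1.96]
```

```bash
python3 -m handwheel '[{"grip":0,"tx":0,"ty":0,"tz":0.3,"yaw":0},{"grip":0,"tx":0,"ty":0,"tz":0.2,"yaw":0},{"grip":0,"tx":0,"ty":0,"tz":0.1,"yaw":0},{"grip":0,"tx":0,"ty":0,"tz":0,"yaw":0}]'; python3 where.py
python3 -m handwheel '[{"grip":0,"tx":0,"ty":0,"tz":0.1,"yaw":0},{"grip":0,"tx":0,"ty":0,"tz":0.1,"yaw":0},{"grip":0,"tx":0,"ty":0,"tz":0,"yaw":0}]'; python3 where.py
```

```text
t: 4.9
eef_pos: [0.5437, -0.0896, 0.0722]
tool_rot: [-0.0, 0.721, 0.693, -0.0]
contact_force: [-0.2, -0.7, 0.5]
gripper_width: -0.001
box xyz [  1.  -19.6  72.2] toolx deg in box 89.92 F [-0.2 -0.7  0.5] t 4.9 q [-0.36  0.54  0.53  2.01 -0.41  0.7   1.96]
t: 5.2
eef_pos: [0.5438, -0.0896, 0.0703]
tool_rot: [0.0, 0.721, 0.693, 0.0]
contact_force: [-0.8, -0.3, -0.0]
gripper_width: 0.003
box xyz [  1.1 -19.6  70.3] toolx deg in box 89.93 F [-0.8 -0.3 -0. ] t 5.2 q [-0.35  0.54  0.52  2.01 -0.41  0.7   1.96]
```

```bash
python3 -m handwheel '[{"grip":0,"tx":0,"ty":0,"tz":0.1,"yaw":0},{"grip":0,"tx":0,"ty":0,"tz":0,"yaw":0}]'
python3 -m handwheel '[{"grip":0,"tx":0,"ty":0,"tz":0.1,"yaw":0},{"grip":0,"tx":0,"ty":0,"tz":0,"yaw":0}]'
python3 -m handwheel '[{"grip":0,"tx":0,"ty":0,"tz":0.05,"yaw":0},{"grip":0,"tx":0,"ty":0,"tz":0,"yaw":0}]';  python3 where.py
python3 - <<'E'
from station import *
import cv2
a=read_camera("scene")["image"][60:285,190:440]
cv2.imwrite("pics/f1.png",cv2.resize(a,None,fx=2.6,fy=2.6,interpolation=cv2.INTER_CUBIC))
E
```

```text
t: 5.4
eef_pos: [0.5439, -0.0896, 0.07]
tool_rot: [-0.0, 0.721, 0.693, 0.0]
contact_force: [-3.4, 0.6, 8.9]
gripper_width: -0.001
t: 5.6
eef_pos: [0.5439, -0.0896, 0.0699]
tool_rot: [-0.0, 0.721, 0.693, 0.001]
contact_force: [-5.7, 2.3, 18.9]
gripper_width: -0.001
t: 5.8
eef_pos: [0.5439, -0.0896, 0.0698]
tool_rot: [-0.0, 0.721, 0.693, 0.001]
contact_force: [-7.4, 3.1, 24.0]
gripper_width: -0.001
box xyz [  1.3 -19.6  69.8] toolx deg in box 89.9 F [-7.4  3.1 24. ] t 5.8 q [-0.35  0.54  0.52  2.01 -0.42  0.7   1.97]
```

View pics/f1.png

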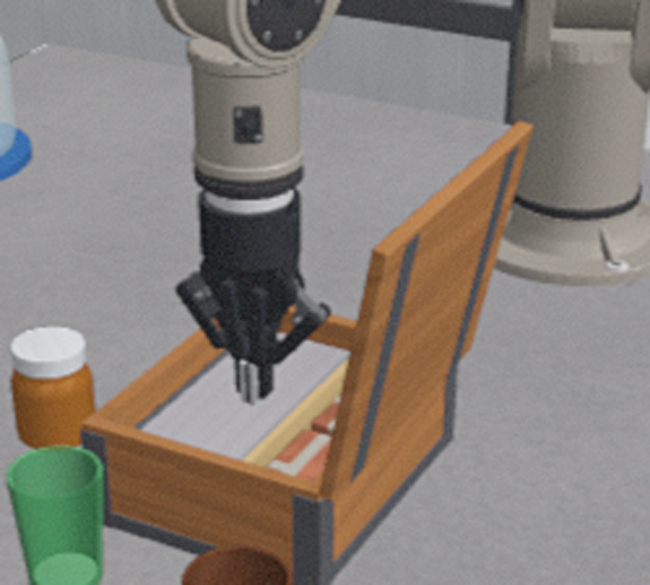

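The flap lies flat and level beside the divider (stop felt at z = 69.8 mm), and the cover is still open. Now over the cover to its outer side.

```bash
python3 -m handwheel '[{"grip":0,"tx":0,"ty":0,"tz":-1,"yaw":0},{"grip":0,"tx":0,"ty":0,"tz":-4,"yaw":0},{"grip":0,"tx":0,"ty":0,"tz":-5,"yaw":0},{"grip":0,"tx":0,"ty":0,"tz":-5,"yaw":0},{"grip":0,"tx":0,"ty":0,"tz":-5,"yaw":0}]'
python3 -m handwheel '[{"grip":0,"tx":0,"ty":0,"tz":-5,"yaw":0},{"grip":0,"tx":0,"ty":0,"tz":-4.5,"yaw":0},{"grip":0,"tx":0,"ty":0,"tz":0,"yaw":0}]'; python3 where.py
python3 -m handwheel '[{"grip":0,"tx":4.6,"ty":0,"tz":0,"yaw":0},{"grip":0,"tx":4.6,"ty":0,"tz":0,"yaw":0},{"grip":0,"tx":4.6,"ty":0,"tz":0,"yaw":0},{"grip":0,"tx":4.6,"ty":0,"tz":0,"yaw":0},{"grip":0,"tx":4.2,"ty":0,"tz":0,"yaw":0}]'; python3 where.py
```

```text
t: 6.35
eef_pos: [0.5433, -0.0897, 0.2698]
tool_rot: [0.0, 0.721, 0.693, -0.0]
contact_force: [0.0, 0.6, -0.2]
gripper_width: 0.001
t: 6.65
eef_pos: [0.5466, -0.0907, 0.3693]
tool_rot: [0.004, 0.721, 0.693, 0.004]
contact_force: [0.3, 0.2, -0.1]
gripper_width: -0.002
box xyz [  4.  -20.6 369.3] toolx deg in box 89.89 F [ 0.3  0.2 -0.1] t 6.65 q [-0.55  0.18  0.71  1.7  -0.13  1.29  1.72]
t: 7.15
eef_pos: [0.5519, 0.1386, 0.3621]
tool_rot: [-0.0, 0.72, 0.693, -0.0]
contact_force: [-0.2, 0.0, 0.6]
gripper_width: -0.001
box xyz [  0.7 208.7 362.1] toolx deg in box 89.97 F [-0.2  0.   0.6] t 7.15 q [-0.83  0.22  0.58  1.67 -0.13  1.29  1.31]
```

```bash
python3 -m handwheel '[{"grip":0,"tx":0,"ty":0,"tz":3.5,"yaw":0},{"grip":0,"tx":0,"ty":0,"tz":3.5,"yaw":0},{"grip":0,"tx":0,"ty":0,"tz":3.4,"yaw":0},{"grip":0,"tx":0,"ty":0,"tz":0,"yaw":0}]'; python3 where.py
python3 -m handwheel '[{"grip":0,"tx":-2,"ty":0,"tz":0,"yaw":0},{"grip":0,"tx":-1,"ty":0,"tz":0,"yaw":0},{"grip":0,"tx":-0.8,"ty":0,"tz":0,"yaw":0},{"grip":0,"tx":-0.6,"ty":0,"tz":0,"yaw":0},{"grip":0,"tx":-0.6,"ty":0,"tz":0,"yaw":0}]'; python3 where.py
python3 -m handwheel '[{"grip":0,"tx":-0.7,"ty":0,"tz":0,"yaw":0},{"grip":0,"tx":-0.7,"ty":0,"tz":0,"yaw":0},{"grip":0,"tx":-0.7,"ty":0,"tz":0,"yaw":0},{"grip":0,"tx":-0.7,"ty":0,"tz":0,"yaw":0},{"grip":0,"tx":-0.7,"ty":0,"tz":0,"yaw":0}]'; python3 where.py
```

```text
t: 7.55
eef_pos: [0.5491, 0.1356, 0.2539]
tool_rot: [-0.002, 0.721, 0.693, -0.004]
contact_force: [-0.9, -0.1, -0.8]
gripper_width: -0.001
box xyz [ -2.  205.7 253.9] toolx deg in box 89.94 F [-0.9 -0.1 -0.8] t 7.55 q [-0.8   0.31  0.56  1.82 -0.18  1.08  1.36]
t: 8.05
eef_pos: [0.5513, 0.0878, 0.2599]
tool_rot: [-0.0, 0.72, 0.694, 0.002]
contact_force: [0.2, 4.2, 3.4]
gripper_width: 0.002
box xyz [  1.9 158.  259.9] toolx deg in box 90.0 F [0.2 4.2 3.4] t 8.05 q [-0.74  0.28  0.58  1.84 -0.18  1.07  1.44]
t: 8.55
eef_pos: [0.5491, 0.0507, 0.2587]
tool_rot: [-0.0, 0.721, 0.693, -0.0]
contact_force: [0.9, 3.4, 3.1]
gripper_width: 0.003
box xyz [  1.2 120.8 258.7] toolx deg in box 89.92 F [0.9 3.4 3.1] t 8.55 q [-0.7   0.27  0.6   1.85 -0.17  1.07  1.5 ]
```

```bash
python3 -m handwheel '[{"grip":0,"tx":-0.8,"ty":0,"tz":0,"yaw":0},{"grip":0,"tx":-0.8,"ty":0,"tz":0,"yaw":0},{"grip":0,"tx":-0.8,"ty":0,"tz":0,"yaw":0},{"grip":0,"tx":-0.8,"ty":0,"tz":0.1,"yaw":0},{"grip":0,"tx":-0.8,"ty":0,"tz":0.1,"yaw":0}]'; python3 where.py
python3 -m handwheel '[{"grip":0,"tx":-0.7,"ty":0,"tz":0.2,"yaw":0},{"grip":0,"tx":-0.7,"ty":0,"tz":0.2,"yaw":0},{"grip":0,"tx":-0.7,"ty":0,"tz":0.2,"yaw":0},{"grip":0,"tx":-0.6,"ty":0,"tz":0.2,"yaw":0},{"grip":0,"tx":-0.6,"ty":0,"tz":0.2,"yaw":0}]'; python3 where.py
python3 -m handwheel '[{"grip":0,"tx":-0.6,"ty":0,"tz":0.3,"yaw":0},{"grip":0,"tx":-0.6,"ty":0,"tz":0.3,"yaw":0},{"grip":0,"tx":-0.6,"ty":0,"tz":0.3,"yaw":0},{"grip":0,"tx":-0.6,"ty":0,"tz":0.3,"yaw":0},{"grip":0,"tx":-0.6,"ty":0,"tz":0.4,"yaw":0}]'; python3 where.py
```

```text
t: 9.05
eef_pos: [0.5472, 0.0107, 0.2563]
tool_rot: [-0.0, 0.721, 0.693, -0.0]
contact_force: [0.3, 3.5, -1.7]
gripper_width: -0.001
box xyz [  0.8  80.8 256.3] toolx deg in box 89.92 F [ 0.3  3.5 -1.7] t 9.05 q [-0.64  0.27  0.62  1.87 -0.18  1.06  1.58]
t: 9.55
eef_pos: [0.5462, -0.0222, 0.2466]
tool_rot: [-0.0, 0.721, 0.693, -0.0]
contact_force: [-0.9, 2.4, 0.7]
gripper_width: 0.0
box xyz [  1.   47.9 246.6] toolx deg in box 89.92 F [-0.9  2.4  0.7] t 9.55 q [-0.58  0.28  0.63  1.88 -0.19  1.04  1.65]
t: 10.05
eef_pos: [0.5454, -0.0521, 0.2306]
tool_rot: [0.0, 0.721, 0.693, 0.0]
contact_force: [0.1, 0.9, 3.5]
gripper_width: -0.002
box xyz [  1.4  18.  230.6] toolx deg in box 89.94 F [0.1 0.9 3.5] t 10.05 q [-0.53  0.3   0.63  1.9  -0.21  1.01  1.72]
```

```bash
python3 -m handwheel '[{"grip":0,"tx":-0.5,"ty":0,"tz":0.4,"yaw":0},{"grip":0,"tx":-0.5,"ty":0,"tz":0.4,"yaw":0},{"grip":0,"tx":-0.5,"ty":0,"tz":0.4,"yaw":0},{"grip":0,"tx":-0.5,"ty":0,"tz":0.5,"yaw":0},{"grip":0,"tx":-0.5,"ty":0,"tz":0.5,"yaw":0}]'; python3 where.py
python3 -m handwheel '[{"grip":0,"tx":-0.4,"ty":0,"tz":0.5,"yaw":0},{"grip":0,"tx":-0.4,"ty":0,"tz":0.5,"yaw":0},{"grip":0,"tx":-0.4,"ty":0,"tz":0.5,"yaw":0},{"grip":0,"tx":-0.4,"ty":0,"tz":0.6,"yaw":0},{"grip":0,"tx":-0.4,"ty":0,"tz":0.6,"yaw":0}]'; python3 where.py
python3 -m handwheel '[{"grip":0,"tx":-0.3,"ty":0,"tz":0.5,"yaw":0},{"grip":0,"tx":-0.3,"ty":0,"tz":0.5,"yaw":0},{"grip":0,"tx":-0.3,"ty":0,"tz":0.5,"yaw":0},{"grip":0,"tx":-0.3,"ty":0,"tz":0.5,"yaw":0},{"grip":0,"tx":-0.3,"ty":0,"tz":0.5,"yaw":0}]'; python3 where.py
python3 -m handwheel '[{"grip":0,"tx":-0.2,"ty":0,"tz":0.5,"yaw":0},{"grip":0,"tx":-0.2,"ty":0,"tz":0.5,"yaw":0},{"grip":0,"tx":-0.2,"ty":0,"tz":0.5,"yaw":0},{"grip":0,"tx":-0.2,"ty":0,"tz":0.5,"yaw":0},{"grip":0,"tx":-0.2,"ty":0,"tz":0.5,"yaw":0}]'; python3 where.py
```

```text
t: 10.55
eef_pos: [0.5443, -0.0771, 0.2084]
tool_rot: [0.0, 0.721, 0.693, -0.0]
contact_force: [0.5, -0.9, 3.3]
gripper_width: 0.001
box xyz [  1.1  -7.  208.4] toolx deg in box 89.93 F [ 0.5 -0.9  3.3] t 10.55 q [-0.47  0.34  0.63  1.91 -0.24  0.96  1.79]
t: 11.05
eef_pos: [0.5434, -0.0969, 0.1813]
tool_rot: [0.0, 0.721, 0.693, -0.0]
contact_force: [0.2, 0.3, 3.3]
gripper_width: -0.002
box xyz [  1.  -26.9 181.3] toolx deg in box 89.93 F [0.2 0.3 3.3] t 11.05 q [-0.42  0.38  0.61  1.93 -0.27  0.91  1.86]
t: 11.55
eef_pos: [0.5428, -0.111, 0.1562]
tool_rot: [-0.0, 0.721, 0.693, 0.0]
contact_force: [0.4, 0.8, 1.3]
gripper_width: 0.002
box xyz [  0.9 -41.  156.2] toolx deg in box 89.96 F [0.4 0.8 1.3] t 11.55 q [-0.38  0.42  0.6   1.95 -0.3   0.87  1.91]
t: 12.05
eef_pos: [0.5425, -0.1216, 0.1313]
tool_rot: [-0.0, 0.721, 0.693, -0.0]
contact_force: [0.1, 0.5, 0.7]
gripper_width: -0.003
box xyz [  1.  -51.6 131.3] toolx deg in box 89.93 F [0.1 0.5 0.7] t 12.05 q [-0.34  0.45  0.58  1.96 -0.33  0.82  1.95]
```

```bash
python3 -m handwheel '[{"grip":0,"tx":-0.1,"ty":0,"tz":0.4,"yaw":0},{"grip":0,"tx":-0.1,"ty":0,"tz":0.4,"yaw":0},{"grip":0,"tx":0,"ty":0,"tz":0.4,"yaw":0},{"grip":0,"tx":0,"ty":0,"tz":0.3,"yaw":0},{"grip":0,"tx":0,"ty":0,"tz":0.3,"yaw":0}]'; python3 where.py
python3 -m handwheel '[{"grip":0,"tx":0,"ty":0,"tz":0.2,"yaw":0},{"grip":0,"tx":0,"ty":0,"tz":0.2,"yaw":0},{"grip":0,"tx":0,"ty":0,"tz":0.2,"yaw":0},{"grip":0,"tx":0,"ty":0,"tz":0.2,"yaw":0},{"grip":0,"tx":0,"ty":0,"tz":0.1,"yaw":0}]'; python3 where.py
```

```text
t: 12.55
eef_pos: [0.5425, -0.1241, 0.1137]
tool_rot: [0.0, 0.721, 0.693, -0.0]
contact_force: [-0.2, -1.3, 2.8]
gripper_width: -0.002
box xyz [  1.1 -54.1 113.7] toolx deg in box 89.9 F [-0.2 -1.3  2.8] t 12.55 q [-0.32  0.48  0.56  1.97 -0.35  0.78  1.98]
t: 13.05
eef_pos: [0.5425, -0.1235, 0.1046]
tool_rot: [0.0, 0.721, 0.693, 0.0]
contact_force: [0.6, -0.5, 1.6]
gripper_width: 0.0
box xyz [  1.1 -53.5 104.6] toolx deg in box 89.93 F [ 0.6 -0.5  1.6] t 13.05 q [-0.31  0.49  0.55  1.98 -0.37  0.77  1.98]
```

```bash
python3 -m handwheel '[{"grip":0,"tx":0,"ty":0,"tz":0.1,"yaw":0},{"grip":0,"tx":0,"ty":0,"tz":0.1,"yaw":0},{"grip":0,"tx":0,"ty":0,"tz":0,"yaw":0}]'; python3 where.py
python3 -m handwheel '[{"grip":0,"tx":0,"ty":0,"tz":0.1,"yaw":0},{"grip":0,"tx":0,"ty":0,"tz":0,"yaw":0}]'; python3 where.py
python3 -m handwheel '[{"grip":0,"tx":0,"ty":0,"tz":0.1,"yaw":0},{"grip":0,"tx":0,"ty":0,"tz":0,"yaw":0}]'; python3 where.py
```

```text
t: 13.35
eef_pos: [0.5424, -0.1233, 0.1027]
tool_rot: [-0.0, 0.721, 0.693, 0.0]
contact_force: [0.7, -0.8, 0.2]
gripper_width: 0.001
box xyz [  1.  -53.3 102.7] toolx deg in box 89.93 F [ 0.7 -0.8  0.2] t 13.35 q [-0.31  0.5   0.55  1.98 -0.37  0.76  1.99]
t: 13.55
eef_pos: [0.5424, -0.1233, 0.1025]
tool_rot: [-0.0, 0.721, 0.693, 0.0]
contact_force: [-3.1, 0.0, 10.3]
gripper_width: -0.003
box xyz [  1.  -53.3 102.5] toolx deg in box 89.92 F [-3.1  0.  10.3] t 13.55 q [-0.31  0.5   0.55  1.98 -0.37  0.76  1.99]
t: 13.75
eef_pos: [0.5425, -0.1233, 0.1025]
tool_rot: [-0.001, 0.721, 0.693, 0.001]
contact_force: [-7.3, 1.4, 19.6]
gripper_width: -0.002
box xyz [  1.1 -53.3 102.5] toolx deg in box 89.91 F [-7.3  1.4 19.6] t 13.75 q [-0.31  0.5   0.55  1.98 -0.37  0.76  1.99]
```

Stop felt at z = 102.5 mm, where 102 is expected for a shut cover. Backing off and looking.

```bash
python3 -m handwheel '[{"grip":0,"tx":0,"ty":0,"tz":-0.5,"yaw":0},{"grip":0,"tx":0,"ty":0,"tz":-3,"yaw":0},{"grip":0,"tx":0,"ty":0,"tz":-5,"yaw":0},{"grip":0,"tx":0,"ty":0,"tz":-5,"yaw":0},{"grip":0,"tx":0,"ty":0,"tz":-5,"yaw":0}]'
python3 -m handwheel '[{"grip":0,"tx":-4,"ty":0,"tz":-3,"yaw":0},{"grip":0,"tx":-4.5,"ty":0,"tz":0,"yaw":0},{"grip":0,"tx":-4.5,"ty":0,"tz":0,"yaw":0},{"grip":0,"tx":-4.5,"ty":0,"tz":0,"yaw":0},{"grip":0,"tx":0,"ty":0,"tz":0,"yaw":0}]'; python3 where.py
python3 - <<'E'
from station import *
import cv2,numpy as np
a=read_camera("scene")["image"][130:330,180:400]
b=read_camera("top")["image"][140:365,265:500]
cv2.imwrite("pics/topfin.png",b)
cv2.imwrite("pics/fin.png",np.hstack([cv2.resize(a,(400,364),interpolation=cv2.INTER_CUBIC),cv2.resize(b,(380,364),interpolation=cv2.INTER_CUBIC)]))
E
```

```text
t: 14.25
eef_pos: [0.5418, -0.1231, 0.2873]
tool_rot: [-0.001, 0.721, 0.693, -0.0]
contact_force: [0.8, 0.1, -0.3]
gripper_width: -0.0
t: 14.75
eef_pos: [0.5326, -0.3053, 0.316]
tool_rot: [0.001, 0.724, 0.69, -0.002]
contact_force: [-0.9, 0.1, -0.8]
gripper_width: 0.006
box xyz [  -1.9 -235.6  316. ] toolx deg in box 89.38 F [-0.9  0.1 -0.8] t 14.75 q [-0.13  0.37  0.74  1.64 -0.26  1.23  2.18]
```

View pics/fin.png

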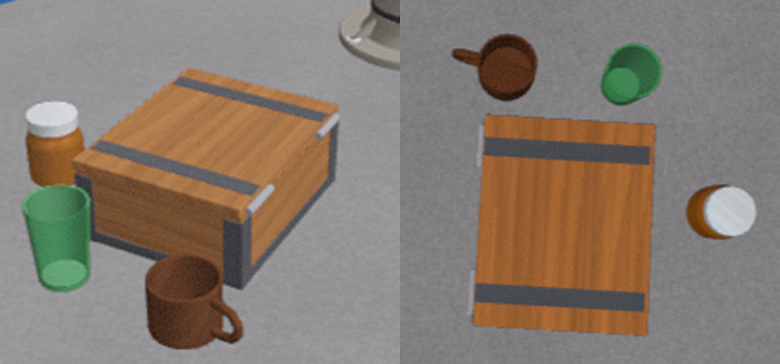

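The cover lies flat on the rim, and the jar, tumbler and shaper have not visibly moved. The arm is clear, so I'm handing in.

```bash
python3 -m handwheel '[{"grip":0,"tx":0,"ty":0,"tz":0,"yaw":0},{"grip":0,"tx":0,"ty":0,"tz":0,"yaw":0}]'; python3 -c "from station import *; print(hand_in())"
```

```text
t: 15.05
eef_pos: [0.5363, -0.2964, 0.3155]
tool_rot: [-0.0, 0.72, 0.694, 0.0]
contact_force: [-1.0, -0.5, 0.4]
gripper_width: -0.002
the job is handed in; nothing more can be done
None
```

The box is closed and the job is handed in at about 15 s of the 51 s allowed. With shut fingers I folded the steel flap down flat first, then pushed the cover gently over until it lay on the rim.

- **Flap:** it met its stop at z = 69.8 mm, against 70 mm expected, with about 24 N of push. A picture showed it flat while the cover still stood open.
- **Cover:** it met the rim at z = 102.5 mm, against 102 mm expected, with about 20 N of push. I moved it at roughly 0.08 m/s or slower, easing off near the end. The last picture shows it flat.
- **Things around the box:** the jar, tumbler and shaper look unmoved. I compared the pictures by eye and did not measure.
- **Glasses:** I did not see them again after the flap was folded, so their place is assumed. The flap reached its full depth without snagging, and the fingers never went below it.
- **Arm at hand-in:** clear of everything, reading about 1 N or less.

None of these checks failed or disagreed. My first move command was refused because I had left out zero entries, and nothing moved.

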